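# Lay down the meter and the tape roll left standing on edge

## Robot

A 7-joint arm with a two-finger parallel gripper is mounted at the origin on a cart in front of the work surface, level with it; the furniture and walls round the work are solid. World frame = base frame: x ahead of the robot, y to its left, z up, the work surface at z = 0. Lengths are in m, angles in rad, forces in N, time in s.
With the tool pointing down it reaches from about 0.425 to 1.025 m from the base axis. Payload 9.4 kg.
Tool frame: the origin (TCP) lies on the centre line of the jaws, within the pads' length; the fingertips stand 14 mm ahead of it and the grasp point (between the pads) lies 5 mm behind it; z points along the fingers, y is the line along which they close (so a half turn about z gives the same grasp; the last joint's range is limited). The gripper opens to 85 mm and grips with 20 to 120 N. Pads are 22 mm wide; open, the fingers measure 114 mm over their backs; the gripper's body (76 mm by 85 mm) begins 54 mm behind the grasp point. The pads swing forward as they close: fully open they stand 13 mm farther back than shut.
Start: joints at [-1.236, 0.599, -0.003, 1.599, 0.002, 0.943, -0.08], TCP at [0.29, 0.664, 0.245] pointing down, gripper open.
Joint ranges: [-2.57, 2.57], [-0.35, 1.97], [-1.29, 1.29], [0.11, 2.56], [-1.05, 4.19], [0.11, 1.86], [-2.63, 2.63]. Speed limits (rad/s): [2.22, 2.22, 3.01, 3.01, 3.14, 3.14, 3.14].

## Interface

Orientations are given as a rotation vector (axis times angle).
In Python, from cell import manip gives the robot as it stands. The module is installed in compiled form; this text tells all that it offers. Calls block until the motion is done:
- manip.move_pose(position, orientation): joint-space move of the TCP to a pose.
- manip.move_linear(position, orientation=None, v=0.15): straight line of the TCP; orientation=None keeps the orientation; v is the mean speed in m/s.
- manip.move_j(angles): joint-space move.
- manip.move_gripper(opening, f_grip=None): finger opening in m; f_grip is the grip in N (None keeps the last); returns when the fingers have stopped.
- manip.sleep(seconds).
- manip.ik(position, orientation): joint angles nearest the present ones, or None.
- manip.read_state(): the state.
- manip.snapshot(name): name is "scene" or "top"; returns a dict with "pixels" (420x560x3 uint8, red, green, blue), "range_z" (420x560 float32, m along the optical axis (not along the pixel's ray), 0 where there is no reading), "fx", "fy", "cx", "cy" (pixels), "R" (3x3) and "t" (3): a world point X has camera coordinates R X + t. Camera axes: x right, y down, z forward; pixel columns grow to the right and rows downward; lengths in m; the calibration is good to about 2 mm. A picture is of the moment at which its call begins.
A pose or a line that the arm cannot do raises manip.PlanningError and nothing moves.
- manip.sign_off(): hands the job in; it is judged then, once.
The state is a dict: "time_s": time; "joint_pos": joint angles; "dq": joint speeds; "joint_efforts": joint torques, N m; "tcp_pos": TCP position; "tool_rot": TCP orientation; "contact_force": force on the tool from outside, world axes, zero at the start; "wrist_torque": the same for the moment, N m; "width": finger opening in m; "grasp_force": force on a finger pad.
Only numpy, scipy, OpenCV 4.12 (cv2) and the standard library are available. Lean on these libraries where they do the work, as an engineer would, in place of code of your own. Each camera call takes 0.05 s, during which the arm holds its last target. There are 200 camera calls.

## Task

A multimeter was left standing on its long edge and a roll of grey duct tape on its rim, where they can fall or roll away. Push each one over with the fingertips so that it lies flat close to where it stood: the multimeter on its back with its display and dial facing up (never on its face), the roll on either of its flat sides. Only push, do not pick anything up, and leave the other things on the bench alone.

Things in the scene. Friction and masses are not known exactly. Their poses are not given: they have to be found in the camera images.
- meter_mid (a point): Middle of the dark green multimeter, 88 mm wide (local x), 184 long (y), 40 thick (z); 0.34 kg, loose. z points out of the face with display and dial. Starts on a long edge at any yaw: x up, z level, this point 44 mm up, top edge 88 mm up. Pushed above 60 mm high it pivots on its lower edge without sliding and falls over once leaned about 25 degrees. On its back: z up, this point 20 mm up.
- meter_dial (a point): Middle of the multimeter's dial on the face, 20 mm toward the display side from the body's middle plane; the dial is 40 mm across and stands 14 mm proud of the face, so at the start the face is clear of it above 64 mm over the bench. Same axes as meter_mid.
- roll_mid (a point): Centre of the grey duct tape roll: a loose ring 100 mm across, 50 mm wide, with a 70 mm hole, 0.19 kg. Local z is its axle. Starts on its rim at any yaw, axle level, this point 50 mm up; flat sides 25 mm off along +z and -z. Pushed along the axle on the side wall above the hole (85 to 100 mm up) it falls over once leaned about 27 degrees; pushed on the tread it rolls. Flat: this point 25 mm up.
- solder_spool: small blue and white spool of solder wire lying on its flange, 44 mm across, 28 mm high; origin at its underside near the edge where the loose wire leaves, 20 mm from the spool's centre; loose, to be left alone
- black_tape: roll of black tape lying flat, 62 mm across, 19 mm high; origin at the centre of the underside; loose, to be left alone
- flux: small dark dropper bottle standing upright, 25 mm across, 79 mm high; origin at the centre of its foot, z axis up; loose, to be left alone
- cutters: side cutters with red handles lying flat, 47x148x14 mm; origin at the centre of the underside; loose, to be left alone
- carton: small flat white and red carton, 48x72x22 mm; origin at the centre of the underside; loose, to be left alone
Mind the look-alikes: they are no part of the job. What is shaped like the part that bears roll_mid but black is not meant.

How it is judged:
At the end, for the whole second after the job is handed in: Multimeter flat on its back, display up (0.1 rad, middle under 28 mm), tape roll flat on either side (0.1 rad, centre under 33 mm), both at rest with centres within 170 mm of their start; other listed things within 30 mm of their start, dropper bottle upright (angle between meter_mid's own z axis and vertical below 0.1 rad and height (world z) of meter_mid below 0.028 m and distance of each of meter_mid, roll_mid from where it was at the start of the episode below 0.17 m and (angle between roll_mid's own z axis and vertical below 0.1 rad or angle between roll_mid's own z axis and vertical above 3.04 rad) and height (world z) of roll_mid below 0.033 m and linear speed of each of meter, roll below 0.02 m/s and distance of each of solder_spool, black_tape, flux, cutters, carton from where it was at the start of the episode below 0.03 m and angle between flux's own z axis and vertical below 0.15 rad); the robot touches nothing.
It fails at once if the multimeter is lifted (its middle more than 70 mm above the bench) (height (world z) of meter_mid above 0.07 m).
It fails at once if the tape roll is lifted (its centre more than 78 mm above the bench) (height (world z) of roll_mid above 0.078 m).
It fails at once if the multimeter falls on its face (angle between meter_mid's own z axis and vertical above 2.4 rad).
It fails at once if a bystander is moved more than 30 mm or the dropper bottle is knocked over (distance of any of solder_spool, black_tape, flux, cutters, carton from where it was at the start of the episode above 0.03 m or angle between flux's own z axis and vertical above 0.6 rad).
It also fails if it takes over 40 s, if anything falls off the work surface, if the arm or the gripper's body presses on something with over 40 N, if the wrist force passes 120 N, or if a joint passes its speed limit or range.

## Working session

There is one attempt and no reset: what is moved stays moved. The work goes in short steps, each a Python script; the robot and the scene stay as the last script left them, time stands still between calls to the robot, and variables do not carry over. Pictures are saved under pics/ and viewed, at most 10 in all, crops included, and the job is handed in when it is done.

```bash
mkdir -p pics; cat > h.py <<'E'
import numpy as np, cv2
from cell import manip
def snap(n, f=None):
    s=manip.snapshot(n)
    if f: cv2.imwrite(f, cv2.cvtColor(s["pixels"],cv2.COLOR_RGB2BGR))
    return s
def cloud(s):
    z=s["range_z"]; v,u=np.indices(z.shape)
    c=np.stack([(u-s["cx"])/s["fx"]*z,(v-s["cy"])/s["fy"]*z,z],-1)
    P=(c-np.array(s["t"]))@np.array(s["R"]); P[z==0]=np.nan
    return P
E
python3 - <<'E'
from h import *
for n in("scene","top"):
    s=snap(n,f"pics/{n}0.png"); np.savez(f"{n}0.npz",**s)
    print(n,s["R"],s["t"],s["fx"],-np.array(s["R"]).T@s["t"], (s["range_z"]==0).mean())
st=manip.read_state();print(st["time_s"],st["tcp_pos"],st["tool_rot"])
E
```

```text
scene [[-0.64971159 -0.76010665 -0.01061718]
 [-0.34851937  0.3102559  -0.88446341]
 [ 0.67558057 -0.57094584 -0.46648874]] [0.45297231 0.18863143 1.37552489] 537.6420821769495 [-0.56923482  1.07113346  0.81331377] 0.004264455782312925
top [[-0.00479762 -0.99981457  0.01864937]
 [-0.9892033   0.00201339 -0.14653592]
 [ 0.1464712  -0.01915104 -0.98902954]] [0.13072149 0.55283904 1.28028879] 392.6090941786784 [0.35997192 0.15410303 1.34481634] 0.004209183673469388
0.1 [0.29002558 0.66402032 0.24448505] [-6.42138411e-01 -3.07511307e+00  2.22394386e-03]
```

View pics/scene0.png

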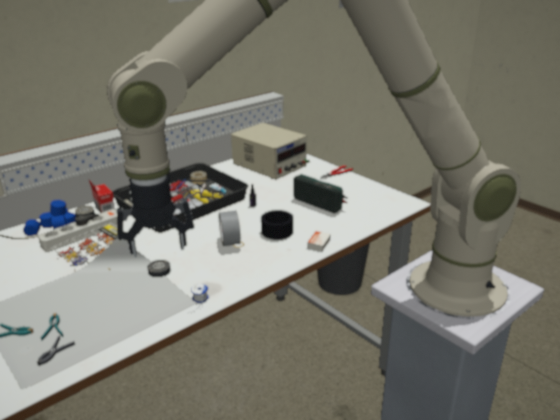

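View pics/top0.png

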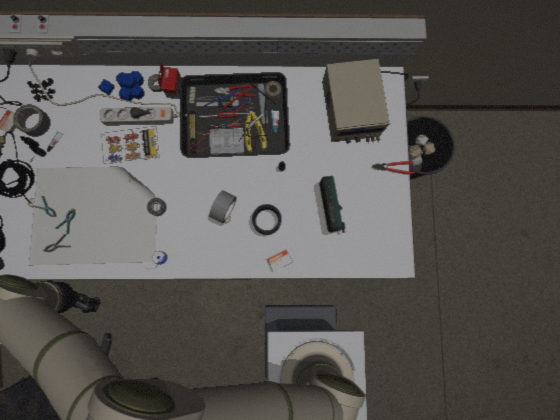

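Top view: the grey roll stands at about (222,207) and the meter at (332,205). Possible look-alikes for the roll are the black ring at (266,219), the flat coil at (32,120) and the small black tape at (156,206). Next I'll take one close crop and measure.

```bash
python3 - <<'E'
from h import *
s=np.load("scene0.npz");t=np.load("top0.npz")
a=cv2.cvtColor(s["pixels"],cv2.COLOR_RGB2BGR)[150:270,200:380]; b=cv2.cvtColor(t["pixels"],cv2.COLOR_RGB2BGR)[150:270,200:380]
o=np.vstack([cv2.resize(x,None,fx=2.5,fy=2.5,interpolation=cv2.INTER_CUBIC) for x in(a,b)])
cv2.imwrite("pics/crop.png",np.clip(o*1.6,0,255))
for nm,d in(("top",t),("scene",s)):
  P=cloud(d)
  for k,c in(("roll",(0.6,0.19)),("meter",(0,0))):
    pass
  px=(222,207),(332,205),(266,219)
  if nm=="top":
    for u,v in px: print(P[v,u])
    C=[P[v,u] for u,v in px]
  for c,lo in zip(C,(.03,.03,.02)):
    m=(np.hypot(P[...,0]-c[0],P[...,1]-c[1])<.13)&(P[...,2]>lo)&(P[...,2]<.13)
    n,l=cv2.connectedComponents(m.astype(np.uint8)); i=np.bincount(l[m]).argmax(); Q=P[l==i]
    hi=Q[Q[:,2]>Q[:,2].max()-.02]
    r=cv2.minAreaRect(hi[:,:2].astype(np.float32))
    print(nm,len(Q),"zmax",Q[:,2].max(),"rect",r, Q.min(0),Q.max(0))
E
```

```text
[0.54981624 0.30370389 0.09846997]
[ 0.55678643 -0.05101982  0.09118091]
[ 0.52279475  0.16354258 -0.00106694]
top 498 zmax 0.10605875996869535 rect ((0.5579424500465393, 0.30758872628211975), (0.05012042075395584, 0.07220340520143509), 62.56759262084961) [0.50509508 0.26329562 0.03131748] [0.61159748 0.35143252 0.10605876]
top 836 zmax 0.092930331647968 rect ((0.5672667622566223, -0.053910255432128906), (0.18169227242469788, 0.0424235537648201), 9.06873893737793) [ 0.4723767  -0.09922724  0.03015399] [ 0.65756225 -0.02033587  0.09293033]
top 354 zmax 0.058962328898613185 rect ((0.5187046527862549, 0.16148895025253296), (0.09820329397916794, 0.09645417332649231), 0.3098915219306946) [0.46875762 0.11325158 0.02036089] [0.56779792 0.20978027 0.05896233]
scene 586 zmax 0.10158323376713453 rect ((0.550866961479187, 0.31578055024147034), (0.050713226199150085, 0.06401339918375015), 62.8012580871582) [0.50426152 0.28416096 0.03017164] [0.6117202  0.35703483 0.10158323]
scene 1010 zmax 0.08885407078983623 rect ((0.5655360817909241, -0.04570215940475464), (0.18531332910060883, 0.04789464548230171), 7.99732780456543) [ 0.4711418  -0.09347369  0.03023009] [ 0.65640955 -0.01246523  0.08885407]
scene 634 zmax 0.05405445342504022 rect ((0.51849365234375, 0.1649954915046692), (0.09612521529197693, 0.10827944427728653), 50.23967742919922) [0.46398768 0.11573913 0.02000985] [0.56802585 0.21940814 0.05405445][ WARN:0@0.197] global loadsave.cpp:1063 imwrite_ Unsupported depth image for selected encoder is fallbacked to CV_8U.
```

View pics/crop.png

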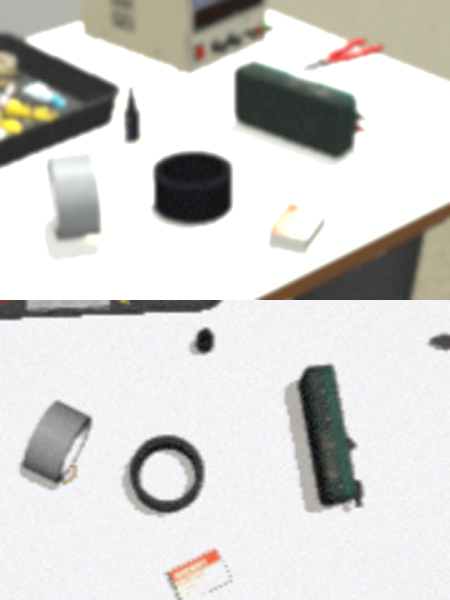

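The crop shows the knob bump on the meter's right side at top pixel (340,207), and the scene view sees a plain back. So the meter's face points to -y and I push it toward +y, with the open fingers straddling the dial. The grey standing roll at (222,207) is the right one. Its centre is about (0.557,0.308) and its axle is at 62.7°. I push it toward +y, away from the black ring, and do it first.

```bash
cat >> h.py <<'E'
from scipy.spatial.transform import Rotation as Ro
def ori(p,d):
    best=None; q0=np.array(manip.read_state()["joint_pos"])
    for s in(1,-1):
        y=s*np.array([d[0],d[1],0]); z=np.array([0,0,-1.]); rv=Ro.from_matrix(np.c_[np.cross(y,z),y,z]).as_rotvec()
        q=manip.ik(p,rv)
        if q is not None:
            c=np.abs(np.array(q)-q0).max()
            if best is None or c<best[0]: best=(c,rv)
    return best[1]
def push(c,n,off0,off1,z0,z1,v):
    n=np.array(n);d=np.array([-n[1],n[0]]);P=lambda o,z:[*(np.array(c)+o*n),z]
    rv=ori(P(off0,.25),d)
    manip.move_pose(P(off0,.25),rv); manip.move_linear(P(off0,z0),v=.2)
    print("down",manip.read_state()["contact_force"])
    manip.move_linear(P(off1,z1),v=v)
    st=manip.read_state();print("pushed",st["tcp_pos"],st["contact_force"],st["time_s"])
    manip.sleep(.3); manip.move_linear(P(off1,.25),v=.2)
E
python3 - <<'E'
from h import *
manip.move_gripper(0.0)
a=np.deg2rad(62.7)
push((.557,.308),(np.cos(a),np.sin(a)),-.054,.026,.104,.122,.08)
s=snap("top","pics/top1.png");np.savez("top1.npz",**s)
P=cloud(s)
m=(np.hypot(P[...,0]-.59,P[...,1]-.375)<.07)&(P[...,2]>.03)&(P[...,2]<.12)
print(m.sum(),P[m].min(0),P[m].max(0))
E
```

```text
down [-0.05768358 -0.00871006 -0.17983041]
pushed [0.56869566 0.33041608 0.12186365] [-0.5250614  -0.25013188 -0.28882425] 4.65
29 [0.57779772 0.33341229 0.03007385] [0.61161326 0.34381291 0.05391937]
```

View pics/top1.png

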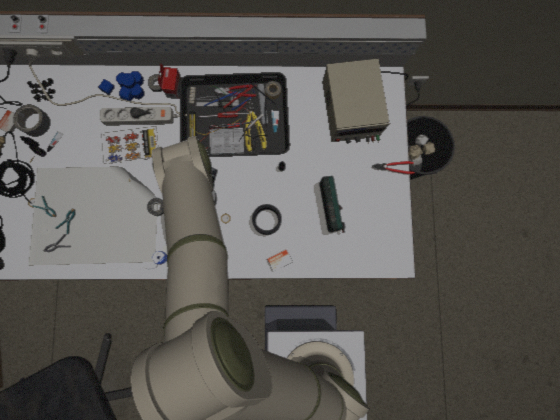

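The arm hides most of the roll. The one visible part is at most 54 mm high, so it is down. Now the meter.

```bash
python3 - <<'E'
from h import *
a=np.deg2rad(98.5)
manip.move_gripper(0.085)
push((.566,-.049),(np.cos(a),np.sin(a)),-.058,.018,.078,.088,.08)
manip.move_pose([.45,-.4,.3],manip.read_state()["tool_rot"])
for n in("top","scene"):
  s=snap(n,f"pics/{n}2.png");P=cloud(s)
  for k,c,r in(("roll",(.59,.375),.09),("meter",(.56,.015),.12)):
    m=(np.hypot(P[...,0]-c[0],P[...,1]-c[1])<r)&(P[...,2]>.015)&(P[...,2]<.12)
    Q=P[m];print(n,k,m.sum(),Q.min(0),Q.max(0),np.percentile(Q[:,2],[10,50,90]),cv2.minAreaRect(Q[:,:2].astype(np.float32)))
print(manip.read_state()["time_s"])
E
python3 -c "
import cv2,numpy as np
a=[cv2.resize(cv2.imread(f'pics/{n}2.png')[y:y+150,x:x+280],None,fx=2,fy=2) for n,x,y in(('top',130,140),('scene',120,150))]
cv2.imwrite('pics/c2.png',np.vstack(a))"
```

```text
down [ 0.5945781  -0.12767716  1.47137915]
pushed [ 0.56339624 -0.03181378  0.08796353] [-0.49870248  0.22976835 -0.28020322] 10.3
top roll 416 [0.53478354 0.31314103 0.01502663] [0.64299025 0.43380516 0.05664074] [0.02616024 0.04859827 0.05291132] ((0.5806122422218323, 0.37917402386665344), (0.12643764913082123, 0.09927749633789062), 17.099685668945312)
top meter 1443 [ 0.45975518 -0.04145492  0.01501842] [0.64880599 0.13316125 0.05994912] [0.03501232 0.03998416 0.04797775] ((0.5488246083259583, 0.049438897520303726), (0.1903209090232849, 0.16703450679779053), 7.646893501281738)
scene roll 800 [0.53668618 0.33801116 0.015102  ] [0.64542368 0.44013757 0.0529134 ] [0.01926999 0.0378852  0.04899453] ((0.5944520831108093, 0.3888132572174072), (0.09906808286905289, 0.11057821661233902), 73.84368896484375)
scene meter 1072 [ 0.45576014 -0.03917113  0.01502671] [0.65332041 0.13404764 0.05426966] [0.02079086 0.03654778 0.04474732] ((0.547581672668457, 0.05142375826835632), (0.19454479217529297, 0.16418945789337158), 7.5711588859558105)
13.1083
```

View pics/c2.png

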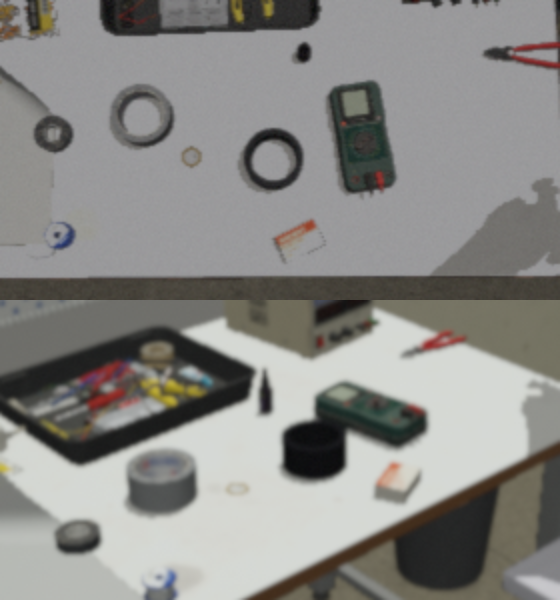

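The crop shows the meter flat and face up, with display and dial visible at crop (362,140). The grey roll lies flat at (142,115) and the bystanders have not moved. The arm is clear.

```bash
python3 -c "
from cell import manip
print(manip.sign_off())"
```

```text
the job is handed in; nothing more can be done
None
```

I pushed both over: the multimeter lies flat on its back with its display up, the grey roll lies flat, the final pictures show the other things untouched, and I handed the job in at about 13 s (no verdict was returned).

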